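# Walk the fixture block round to the stop fence

### The arm

A 6-joint arm with a two-finger parallel gripper is mounted at the origin on the work surface. World frame = base frame: x ahead of the robot, y to its left, z up, the work surface at z = 0. Lengths are in m, angles in rad, forces in N, time in s.
With the tool pointing down it reaches from about 0.3 to 0.85 m from the base axis. Payload 4.2 kg.
Tool frame: the origin (TCP) lies on the centre line of the jaws, within the pads' length; the fingertips stand 19 mm ahead of it and the grasp point (between the pads) is the TCP (nose_length is the distance from the TCP to the fingertips, in m); z points along the fingers, y is the line along which they close (so a half turn about z gives the same grasp; the last joint's range is limited). The gripper opens to 91 mm and grips with 3 to 60 N. Pads are 32 mm wide; open, the fingers measure 118 mm over their backs; the gripper's body (76 mm by 178 mm) begins 60 mm behind the grasp point.
Start: joints at [-1.16, 0.32, 1.565, -0, 1.257, -0.02], TCP at [0.24, -0.522, 0.233] pointing down, gripper open.
Joint ranges: [-3.11, 3.11], [-0.84, 2.01], [0.21, 2.61], [-1.34, 4.49], [0.05, 2.63], [-2.56, 2.56]. Speed limits (rad/s): [2.57, 2.57, 3.14, 3.14, 3.14, 3.14].

### API

Orientations are given as a unit quaternion [w, x, y, z].
In Python, from rig import * gives the robot as it stands.
- The arm moves only by the tool play_rows, never from a script. Its argument "plan" is one flat list of numbers, 7 for each row, row after row: the shift along the world's x, y, z in mm, then the turn, a rotation vector about the world's x, y, z in rad, then the opening in per cent of the stroke, from 0 (shut) to 100 (fully open). In form: [x, y, z, rx, ry, rz, grip, x, y, z, rx, ry, rz, grip, ...]. A call has 1 to 10 rows; each row shifts and turns the commanded pose from where the row before left it; what a row does not reach is not made up. A row lasts 1/10 s, in which the tool goes at most 50 mm and 8.59 degrees, less where a joint would pass 70% of its speed; a pose out of reach is approached as far as the arm can. A call is refused whole if a number of a shift passes 50 or a number of a turn 0.15, either way. A call with a gripper value outside its range is refused whole. The fingers move at their own pace and stop on an object; the grip force is fixed at half the most. Time passes only in rows, so rows that do not move let the fingers close. It gives the time, the measured TCP pose, the force, the opening and the grip force at its end, in the units of the state.
- get_state(): the state, without advancing time (a new reading comes with each control period).
- get_image(name): name is "side" or "top"; returns a dict with "color" (384x512x3 uint8, red, green, blue), "range_z" (384x512 float32, m along the optical axis (not along the pixel's ray), 0 where there is no reading), "fx", "fy", "cx", "cy" (pixels), "k1" (the pictures are not rectified: a ray, as slopes to the right and down, at radius r is drawn at 1 + k1 r^2 times it, then the intrinsics apply), "R" (3x3) and "t" (3): a world point X has camera coordinates R X + t. Camera axes: x right, y down, z forward; pixel columns grow to the right and rows downward; lengths in m; the calibration is good to about 2 mm. A picture is of the moment at which its call begins.
- job_done(): hands the job in; it is judged then, once.
Trained networks look in a picture, given as the dict that the camera call returned (one of the last four; its "shot" number tells which), for a name from the list of things; names that differ only in an ending like _2 or _b are one class to them, and where a whole thing is asked for, a point or a joint stands for the part that bears it (a point fixed in the world has none). Each returns a list of dicts, best first, with "conf" (0 to 1); they miss things now and then, are a little off and sometimes report something else, mostly with a low value. They report only what shows in the picture. A call takes as long as a camera call. They do not tell look-alikes from the thing itself.
- outline_of(query, picture): "mask" (384x512 bool, what is visible of it) and "uv" ([column, row] in pixels, amid what is visible of it).
The state is a dict: "clock": time; "joint_positions": joint angles; "joint_velocities": joint speeds; "tau": joint torques, N m; "ee_pos": TCP position; "eef_rot": TCP orientation; "ft_force": force on the tool from outside, world axes, zero at the start; "torque": the same for the moment, N m; "grip_width": finger opening in m; "gripper_force": force on a finger pad.
Only numpy, scipy, OpenCV 4.12 (cv2) and the standard library are available. Lean on these libraries where they do the work, as an engineer would, in place of code of your own. Each camera call takes 0.05 s, during which the arm holds its last target. There are 200 camera calls.

### The job

The heavy fixture block stands askew in front of the stop fence. Push at its corners with the fingertips to walk it round until its tall plain long face (the one opposite the stepped edge) looks squarely at the fence while still clear of the stop pins, then push it on until that face rests flat against both pins. It must stay on the table all the way, never lifted or tipped; leave the other things where they are, and take the hand away at the end.

Things in the scene. Friction and masses are not known exactly. Their poses are not given: they have to be found in the camera images.
- block: Cast aluminium fixture block, 0.75 to 1.2 kg, slides when pushed (5 to 15 N), too wide to pinch: 116 (x) by 140 (y) by 42 mm high. Origin: under its centre, at table level. +x points out of the tall plain long face; the opposite long side has a step: x = -58 to -38 mm is only 22 mm high. Short sides plain; it stands on a 70 by 84 mm foot 4 mm high. At the start turned 0.6 to 1.1 rad counter-clockwise (from above) from facing the fence, 5 cm or more clear.
- face (a point): Bottom middle of the block's tall plain long face (block x = +58 mm, y = 0, at table height).
- fence: Fixed stop fence: aluminium bar 260 mm long (y), 40 mm high, with two stop pins on its robot side. Origin on the table midway between the pins, in the plane of the pin ends; +x points into the fence, away from the robot, +y along it to the left; the bar's front is at x = 12 mm. Seated, the block's origin is at x = -58 mm, axes parallel, and within 30 mm of y = 0, so that both pins meet its face.
- pin_left (a point): End of the left stop pin: 18 mm diameter, axis 20 mm above the table, at y = +40 mm of the fence.
- pin_right (a point): End of the right stop pin, same size, at y = -40 mm of the fence.
- dowel: Leave alone: steel dowel pin, 16 mm across, 50 mm tall, standing upright beside the left end of the fence; origin under its centre.
- gauge: Leave alone: small steel gauge block 35 x 30 x 30 mm standing beside the right end of the fence; origin under its centre.
- collar: Leave alone: steel collar, 48 mm outside diameter, 20 mm tall, lying flat to the left of the block; origin under its centre.
- spray: Leave alone: white can, 48 mm across, 110 mm tall, to the right; origin under its centre.
- wrench: Leave alone: flat wrench 160 mm long, lying at the left of the table; origin at its middle.
- taperoll: Leave alone: yellow roll of tape, 90 mm across, 24 mm tall, lying flat at the right of the table; origin under its centre.
- driver: Leave alone: screwdriver 180 mm long, lying at the left of the table; origin at its middle.
There are look-alikes about, which are no part of the job. Leave any blue or purple look-alike of the block alone.

How it is judged:
On the way:
1. the block's plain long face has been turned square to the fence (within 8 degrees) while still at least 8 mm short of the pins (angle between the x axis of block and the x axis of fence, either way round below 0.14 rad and x of face in the frame of fence below -0.008 m), for 0.1 s.
At the end, for the whole second after the job is handed in: The block stands flat on the table, at rest, its tall plain long face against both stop pins: within 4 mm of the pin plane, within 0.045 rad of square, and no more than 30 mm off the middle of the fence so that both pins meet the face (angle between the x axis of block and the x axis of fence, either way round below 0.045 rad and x of face in the frame of fence between -0.004 and 0.004 m and y of block in the frame of fence between -0.03 and 0.03 m and angle between block's own z axis and vertical below 0.03 rad and height (world z) of block below 0.004 m and linear speed of block below 0.01 m/s); the robot touches nothing.
It fails at once if the block is lifted or tipped (height (world z) of block above 0.006 m or angle between block's own z axis and vertical above 0.08 rad).
It fails at once if one of the other things is moved by more than 15 mm (distance of any of dowel, gauge, collar, spray, wrench, taperoll, driver from where it was at the start of the episode above 0.015 m).
It also fails if it takes over 72 s, if anything falls off the work surface, if the arm or the gripper's body presses on something with over 40 N, if the wrist force passes 120 N, or if a joint passes its speed limit or range.

## Working session

There is one attempt and no reset: what is moved stays moved. The work goes in short steps, Python scripts to look and compute and a tool call to move; the robot and the scene stay as the last step left them, time stands still between calls to the robot, and variables do not carry over. Pictures are saved under pics/ and viewed, at most 10 in all, crops included, and the job is handed in when it is done.

Besides the shell and the picture viewer there is one more tool, called after "Emit:" as name(argument=value, ...) on one line, values as JSON. play_rows: Moves the arm, as the interface text tells. Its arguments: {"type":"object","properties":{"plan":{"type":"array"}},"required":["plan"]}

```bash
mkdir -p pics; ls
cat > h.py <<'E'
from rig import *
import numpy as np, cv2
def pts(im, mask=None):
    z=im["range_z"]; v,u=np.nonzero((z>0)&(mask if mask is not None else True))
    d=np.stack([(u-im["cx"])/im["fx"],(v-im["cy"])/im["fy"]],1)
    s=d.copy()
    for _ in range(10): s=d/(1+im["k1"]*(s**2).sum(1,keepdims=True))
    Z=z[v,u]; P=np.c_[s*Z[:,None],Z]
    return (P-np.array(im["t"]))@np.array(im["R"]), u, v
E
python3 - <<'E'
from h import *
s=get_state();print(s)
for n in("top","side"):
    im=get_image(n); cv2.imwrite(f"pics/{n}0.png",im["color"][:,:,::-1])
    print(n,np.round(-np.array(im["R"]).T@im["t"],3))
    for q in("block","fence","collar","spray","dowel","gauge","driver","wrench","taperoll"):
        for o in outline_of(q,im):
            P,_,_=pts(im,o["mask"]); 
            print(q,round(o["conf"],2),np.round(o["uv"]),o["mask"].sum(),np.round(np.percentile(P,[3,50,97],axis=0),3).tolist() if len(P) else None)
E
```

```text
pics
{'clock': 0.0, 'joint_positions': array([-1.15998352e+00,  3.20295582e-01,  1.56566721e+00, -2.38975762e-05,
        1.25739359e+00, -2.00076377e-02]), 'joint_velocities': array([-1.00048334e-03, -1.88810221e-03, -8.50057191e-05,  4.71440863e-05,
       -2.30990398e-04, -2.57888267e-04]), 'tau': array([ 2.70632270e-03, -4.12458229e+01, -2.31975102e+01,  7.30840769e-02,
        4.59810079e-02, -1.65199658e-04]), 'ee_pos': array([ 0.23993275, -0.52203403,  0.23212273]), 'eef_rot': array([-8.62873892e-04,  9.76887623e-01,  2.13751713e-01, -1.82370972e-04]), 'ft_force': array([-0.16384952, -0.00284279, -0.08239051]), 'torque': array([-0.03209708,  0.00141649, -0.01026677]), 'gripper_force': 0.0, 'grip_width': 0.09134525964370589}
top [0.367 0.023 1.368]
block 0.88 [305. 226.] 1665 [[0.416, -0.229, 0.019], [0.471, -0.162, 0.041], [0.528, -0.097, 0.046]]
block 0.78 [232. 201.] 1768 [[0.473, -0.009, 0.003], [0.538, 0.06, 0.041], [0.605, 0.131, 0.046]]
block 0.67 [329. 141.] 1679 [[0.674, -0.315, 0.014], [0.728, -0.246, 0.041], [0.79, -0.18, 0.047]]
fence 0.85 [232. 140.] 1399 [[0.712, 
[... 1355 characters left out ...]
 0.2, 0.042]]
collar 0.67 [212. 266.] 296 [[0.561, 0.311, 0.002], [0.582, 0.336, 0.017], [0.603, 0.35, 0.022]]
spray 0.65 [196. 304.] 533 [[0.521, 0.424, 0.009], [0.564, 0.459, 0.021], [0.672, 0.474, 0.027]]
spray 0.55 [281. 138.] 336 [[0.613, -0.45, 0.006], [0.631, -0.426, 0.062], [0.655, -0.418, 0.11]]
driver 0.95 [193. 303.] 572 [[0.521, 0.422, 0.0], [0.568, 0.458, 0.021], [0.664, 0.474, 0.027]]
driver 0.49 [330. 156.] 287 [[0.378, -0.469, 0.001], [0.42, -0.418, 0.015], [0.459, -0.383, 0.026]]
wrench 0.88 [283. 319.] 619 [[0.312, 0.376, 0.002], [0.377, 0.42, 0.008], [0.446, 0.459, 0.01]]
taperoll 0.6 [330. 161.] 287 [[0.378, -0.469, -0.001], [0.418, -0.419, 0.013], [0.458, -0.383, 0.025]]
```

```bash
python3 -c "
import cv2
a=cv2.imread('pics/top0.png');cv2.imwrite('pics/t0.png',cv2.resize(a[90:330,60:440],None,fx=2.1,fy=2.1,interpolation=3))"
```

```text
(no output)
```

View pics/t0.png

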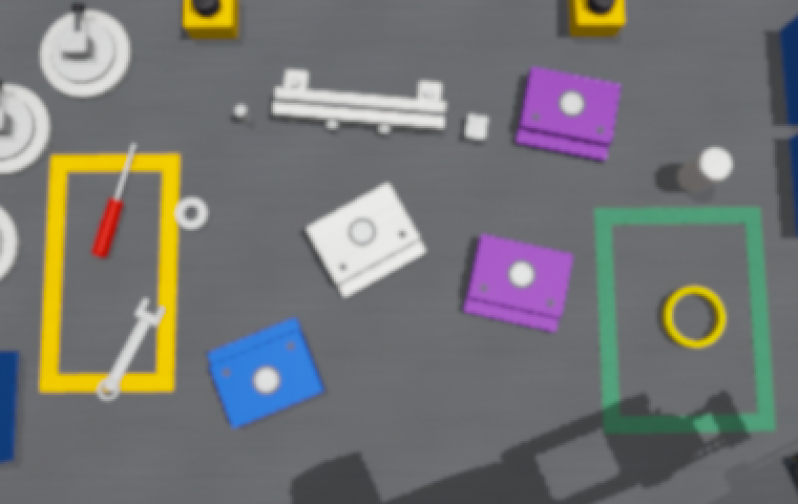

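View pics/side0.png

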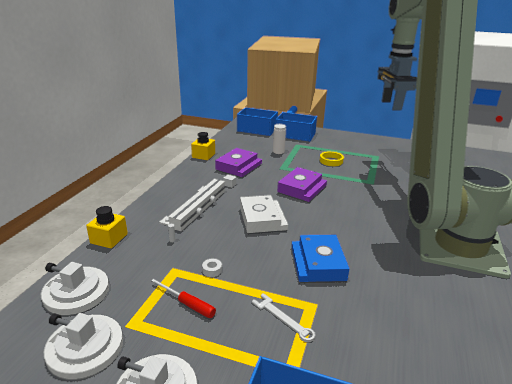

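The white block is askew at zoomed (365,238), its step towards the robot and to the right. The fence is above it at (360,105), with pins at (332,124) and (384,128). The purple blocks and the blue one are decoys.

```bash
cat >> h.py <<'E'
from scipy.optimize import least_squares
def cloud(names=("top","side")):
    out=[]
    for n in names:
        im=get_image(n); P,u,v=pts(im); c=im["color"][v,u].astype(int)
        out.append((P,c.max(1)-c.min(1)))
    return out
def outside(P,p,x0,x1,y0,y1):
    c,s=np.cos(p[2]),np.sin(p[2]); d=P[:,:2]-p[:2]
    a=np.c_[d[:,0]*c+d[:,1]*s,-d[:,0]*s+d[:,1]*c]; return a
def block(P,sat,guess,R=0.11):
    m=(np.hypot(*(P[:,:2]-guess[:2]).T)<R)&(sat<40)&(P[:,2]<.052)
    U=P[m&(P[:,2]>.035)]; S=P[m&(P[:,2]>.016)&(P[:,2]<.028)]
    # upper face 96x140 centred at block x=+10
    r=cv2.minAreaRect(U[:,:2].astype(np.float32)*1000); 
    B=cv2.boxPoints(r)/1000; c=np.array(r[0])/1000
    e=[B[1]-B[0],B[2]-B[1]]; e.sort(key=np.linalg.norm)
    ang=np.arctan2(e[0][1],e[0][0])
    ang=(ang-guess[2]+np.pi/2)%np.pi-np.pi/2+guess[2]
    # refine: trimmed extents in that frame over small angles (min area of percentile box)
    best=None
    for a in ang+np.linspace(-.06,.06,61):
        x=U[:,0]*np.cos(a)+U[:,1]*np.sin(a); y=-U[:,0]*np.sin(a)+U[:,1]*np.cos(a)
        q=np.r_[np.percentile(x,[1,99]),np.percentile(y,[1,99])]
        s=(q[1]-q[0])*(q[3]-q[2])
        if best is None or s<best[0]: best=(s,a,q)
    s,a,q=best; w,l=q[1]-q[0],q[3]-q[2]
    cx,cy=(q[0]+q[1])/2-.010,(q[2]+q[3])/2
    pos=np.array([cx*np.cos(a)-cy*np.sin(a),cx*np.sin(a)+cy*np.cos(a)])
    d=S[:,:2]-pos; sx=np.median(d[:,0]*np.cos(a)+d[:,1]*np.sin(a)) if len(S)>5 else None
    return pos,a,(w,l),sx,len(U)
E
python3 - <<'E'
from h import *
C=cloud()
for (P,sat),nm in zip(C,("top","side")):
    print(nm,block(P,sat,np.array([.538,.062,.5])))
    m=(sat<40)&(P[:,0]>.69)&(P[:,0]<.78)&(P[:,1]>-.07)&(P[:,1]<.21)&(P[:,2]<.052)
    F=P[m]
    T=F[(F[:,2]>.034)]
    # front edge per y bin
    yb=np.arange(-.05,.19,.01); fr=[(y+.005,np.percentile(T[(T[:,1]>=y)&(T[:,1]<y+.01),0],[3,50,97])) for y in yb if ((T[:,1]>=y)&(T[:,1]<y+.01)).sum()>3]
    Y=np.array([f[0] for f in fr]);X=np.array([f[1] for f in fr])
    print("front fit",np.polyfit(Y,X[:,0],1),"mid",np.polyfit(Y,X[:,1],1)); print(np.round(np.c_[Y,X],3).tolist())
    print("yext",np.percentile(T[:,1],[.5,99.5]))
    k=np.polyfit(Y,X[:,0],1)
    L=F[(F[:,2]<.033)&(F[:,2]>.008)]; L=L[L[:,0]<np.polyval(k,L[:,1])-.002]
    print("pin pts",np.round(L[np.argsort(L[:,1])],3).tolist()[:60])
E
```

```text
top (array([0.53939725, 0.06119286]), np.float64(0.5086598234176636), (np.float64(0.09413568775176862), np.float64(0.13706439360458403)), np.float64(-0.04771280504936246), 1363)
front fit [0.09555118 0.7151905 ] mid [0.09327689 0.73329476]
[[-0.045, 0.711, 0.73, 0.747], [-0.035, 0.71, 0.73, 0.75], [-0.025, 0.714, 0.734, 0.75], [-0.015, 0.715, 0.73, 0.75], [-0.005, 0.715, 0.733, 0.753], [0.005, 0.716, 0.734, 0.754], [0.015, 0.716, 0.734, 0.754], [0.025, 0.717, 0.735, 0.754], [0.035, 0.718, 0.737, 0.757], [0.045, 0.719, 0.74, 0.756], [0.055, 0.721, 0.738, 0.757], [0.065, 0.722, 0.738, 0.757], [0.075, 0.722, 0.741, 0.761], [0.085, 0.724, 0.741, 0.76], [0.095, 0.725, 0.741, 0.76], [0.105, 0.725, 0.741, 0.761], [0.115, 0.726, 0.743, 0.764], [0.125, 0.727, 0.745, 0.764], [0.135, 0.728, 0.745, 0.766], [0.145, 0.729, 0.749, 0.768], [0.155, 0.73, 0.75, 0.767], [0.165, 0.732, 0.749, 0.768], [0.175, 0.732, 0.75, 0.769], [0.185, 0.733, 0.751, 0.771]]
yext [-0.05810051  0.19955268]
pin pts [[0.707, -0.046, 0.027], [0.708, -0.043, 0.023], [0.709, -0.04, 0.022], [0.709, -0.033, 0.019], [0.711, -0.0
[... 2929 characters left out ...]
.716, 0.042, 0.02], [0.713, 0.042, 0.021], [0.716, 0.042, 0.024], [0.709, 0.043, 0.026], [0.716, 0.049, 0.023], [0.719, 0.066, 0.022], [0.719, 0.066, 0.015], [0.72, 0.077, 0.024], [0.715, 0.102, 0.015], [0.715, 0.102, 0.022], [0.713, 0.106, 0.021], [0.719, 0.107, 0.027], [0.715, 0.11, 0.012], [0.715, 0.11, 0.016], [0.72, 0.11, 0.029], [0.714, 0.111, 0.027], [0.714, 0.111, 0.024], [0.717, 0.112, 0.027], [0.723, 0.112, 0.029], [0.713, 0.113, 0.022], [0.721, 0.115, 0.028], [0.718, 0.115, 0.029], [0.715, 0.116, 0.026], [0.721, 0.117, 0.025], [0.714, 0.117, 0.02], [0.715, 0.117, 0.017], [0.717, 0.117, 0.026], [0.723, 0.118, 0.026], [0.713, 0.119, 0.025], [0.72, 0.12, 0.017], [0.722, 0.12, 0.024]]
```

Emit:
play_rows(plan=[25, 38, 0, 0, 0, -0.053, 0, 25, 38, 0, 0, 0, -0.053, 0, 25, 38, 0, 0, 0, -0.053, 0, 25, 38, 0, 0, 0, -0.053, 0, 25, 38, 0, 0, 0, -0.053, 0, 25, 38, 0, 0, 0, -0.053, 0, 25, 38, 0, 0, 0, -0.053, 0, 25, 38, 0, 0, 0, -0.053, 0, 25, 38, 0, 0, 0, -0.053, 0, 25, 38, 0, 0, 0, -0.05, 0])

```text
clock: 2.1
ee_pos: [0.4909, -0.1408, 0.2333]
eef_rot: [0.0, 0.999, -0.049, 0.0]
ft_force: [1.3, -1.2, -0.2]
grip_width: 0.014
gripper_force: 0.0
```

Emit:
play_rows(plan=[30, 43, 0, 0, 0, 0, 0, 30, 43, 0, 0, 0, 0, 0, 0, 0, -40, 0, 0, 0, 0, 0, 0, -40, 0, 0, 0, 0, 0, 0, -40, 0, 0, 0, 0, 0, 0, -40, 0, 0, 0, 0, 0, 0, -25, 0, 0, 0, 0, 0, 0, -17, 0, 0, 0, 0, 0, 0, 0, 0, 0, 0, 0])

```text
clock: 3.0
ee_pos: [0.5455, -0.0602, 0.0286]
eef_rot: [-0.0, 0.999, -0.048, -0.003]
ft_force: [0.1, -0.2, 0.1]
grip_width: 0.0003
gripper_force: 0.0
```

```bash
cat > look.py <<'E'
from h import *
import sys
g=np.array([float(a) for a in sys.argv[1:4]])
F=np.array([.7095,.0727]);psi=-.096
s=get_state(); print(np.round(s["ee_pos"],4),np.round(s["eef_rot"],3),np.round(s["ft_force"],1),s["clock"],s["grip_width"])
for (P,sat),nm in zip(cloud(),("top","side")):
    try:
        pos,a,wl,sx,n=block(P,sat,g)
        d=pos-F;c,si=np.cos(psi),np.sin(psi)
        print(nm,np.round(pos,4),"ang",round(a,3),"rel",round(a-psi,3),"fence-frame x,y",np.round([d[0]*c+d[1]*si,-d[0]*si+d[1]*c],4),"face",round(d[0]*c+d[1]*si+.058*np.cos(a-psi),4),np.round(wl,3),sx,n)
    except Exception as e: print(nm,e)
if len(sys.argv)>4:
    ims=[get_image(n)["color"][:,:,::-1] for n in("top","side")]
    cv2.imwrite("pics/"+sys.argv[4],np.hstack([cv2.resize(ims[0][110:290,170:350],(400,400)),cv2.resize(ims[1][140:290,180:330],(400,400))]))
E
python3 look.py .54 .062 .5 a1.png
```

```text
[ 0.5455 -0.0602  0.0286] [-0.     0.999 -0.048 -0.003] [ 0.1 -0.2  0.1] 3.0 0.00033967400671466706
top [0.5382 0.0638] ang 0.495 rel 0.591 fence-frame x,y [-0.1696 -0.0253] face -0.1215 [0.094 0.132] -0.04783367941101723 1109
side [0.5437 0.0506] ang 0.429 rel 0.525 fence-frame x,y [-0.1629 -0.0379] face -0.1127 [0.1   0.169] -0.03588920977509976 914
```

View pics/a1.png

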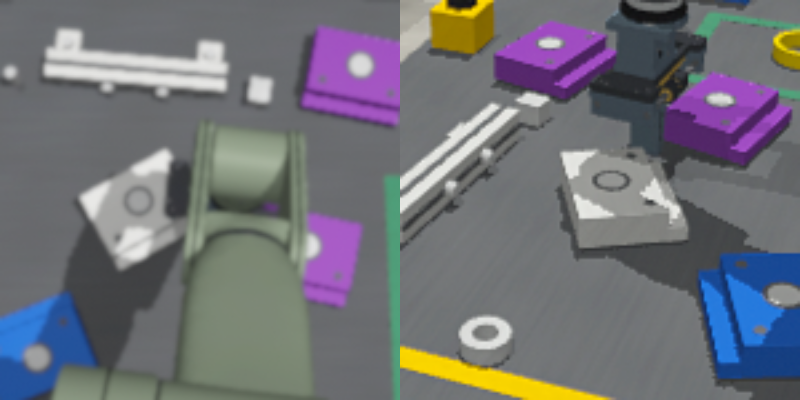

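The top view shows the hand beside the block's right short side, about 15 mm short of contact at (190,200). The way is clear.

Emit:
play_rows(plan=[-2, 10, 0, 0, 0, 0, 0, -2, 8, 0, 0, 0, 0, 0, -4, 4, 0, 0, 0, 0, 0, -4, 4, 0, 0, 0, 0, 0, -4, 4, 0, 0, 0, 0, 0, -4, 4, 0, 0, 0, 0, 0, -4, 4, 0, 0, 0, 0, 0, 0, 0, 0, 0, 0, 0, 0])

```text
clock: 4.0
ee_pos: [0.5224, -0.022, 0.031]
eef_rot: [-0.0, 0.999, -0.048, -0.001]
ft_force: [-0.3, -2.4, 1.0]
grip_width: 0.0011
gripper_force: 0.9
```

```bash
python3 look.py .535 .07 .35
```

```text
[ 0.5224 -0.022   0.031 ] [-0.     0.999 -0.048 -0.001] [-0.3 -2.4  1. ] 4.0 0.0010919418509216625
top [0.5369 0.084 ] ang 0.271 rel 0.367 fence-frame x,y [-0.1729 -0.0053] face -0.1187 [0.094 0.112] -0.04812324368921414 792
side [0.5344 0.0646] ang 0.208 rel 0.304 fence-frame x,y [-0.1735 -0.0248] face -0.1181 [0.108 0.155] -0.03464021516063807 956
```

Emit:
play_rows(plan=[-4, 4, 0, 0, 0, 0, 0, -4, 4, 0, 0, 0, 0, 0, -4, 4, 0, 0, 0, 0, 0, -3, 4, 0, 0, 0, 0, 0, 0, 0, 0, 0, 0, 0, 0])

```text
clock: 4.6
ee_pos: [0.5074, -0.0057, 0.0308]
eef_rot: [-0.0, 0.999, -0.048, -0.001]
ft_force: [-0.4, -0.1, -0.4]
grip_width: 0.0003
gripper_force: 0.2
```

```bash
python3 look.py .535 .07 .15
```

```text
[ 0.5074 -0.0057  0.0308] [-0.     0.999 -0.048 -0.001] [-0.4 -0.1 -0.4] 4.6 0.0003092603191467137
top [0.55   0.0952] ang 1.612 rel 1.708 fence-frame x,y [-0.1609  0.0071] face -0.1688 [0.087 0.094] 0.026908376845500306 691
side [0.5361 0.0762] ang -0.024 rel 0.072 fence-frame x,y [-0.1729 -0.0131] face -0.1151 [0.105 0.151] -0.03763386045465006 979
```

Emit:
play_rows(plan=[0, -25, 0, 0, 0, 0, 0, 0, 0, 45, 0, 0, 0, 100, 0, 0, 45, 0, 0, 0, 100, -35, 20, 0, 0, 0, 0, 100, -35, 30, 0, 0, 0, 0, 100, -20, 30, 0, 0, 0, 0, 100, 0, 27, -30, 0, 0, 0, 100, 0, 0, -40, 0, 0, 0, 100, 0, 0, -20, 0, 0, 0, 100, 0, 0, 0, 0, 0, 0, 100])

```text
clock: 5.7
ee_pos: [0.4165, 0.0758, 0.029]
eef_rot: [0.0, 0.999, -0.048, -0.003]
ft_force: [-0.3, -0.7, 0.5]
grip_width: 0.0703
gripper_force: 0.0
```

```bash
python3 look.py .538 .073 .0 a2.png
```

```text
[0.4165 0.0758 0.029 ] [ 0.     0.999 -0.048 -0.003] [-0.3 -0.7  0.5] 5.7 0.07032383284295966
top [0.5408 0.0788] ang 0.064 rel 0.16 fence-frame x,y [-0.1685 -0.0101] face -0.1113 [0.094 0.137] -0.04525405222860134 1366
side [0.5406 0.0802] ang 0.043 rel 0.139 fence-frame x,y [-0.1688 -0.0087] face -0.1114 [0.094 0.139] -0.03976542609913654 931
```

View pics/a2.png

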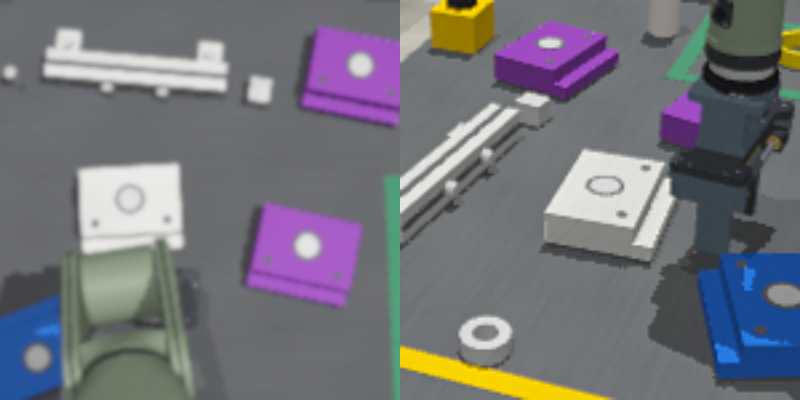

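The block now looks nearly square, with its top at (130,200). The open fingers are behind its stepped edge.

Emit:
play_rows(plan=[15, -1.5, 0, 0, 0, 0, 100, 15, -1.5, 0, 0, 0, 0, 100, 5, -0.5, 0, 0, 0, 0, 100, 5, -0.5, 0, 0, 0, 0, 100, 5, -0.5, 0, 0, 0, 0, 100, 5, -0.5, 0, 0, 0, 0, 100, 5, -0.5, 0, 0, 0, 0, 100, 5, -0.5, 0, 0, 0, 0, 100, 5, -0.5, 0, 0, 0, 0, 100, 5, -0.5, 0, 0, 0, 0, 100])

```text
clock: 6.9
ee_pos: [0.4846, 0.0686, 0.0307]
eef_rot: [0.0, 0.999, -0.048, -0.004]
ft_force: [-8.3, 1.5, 6.9]
grip_width: 0.0912
gripper_force: 4.0
```

Emit:
play_rows(plan=[5, -0.5, 0, 0, 0, 0, 100, 5, -0.5, 0, 0, 0, 0, 100, 5, -0.5, 0, 0, 0, 0, 100, 5, -0.5, 0, 0, 0, 0, 100, 0, 0, 0, 0, 0, 0, 100])

```text
clock: 7.4
ee_pos: [0.5062, 0.0664, 0.0306]
eef_rot: [0.0, 0.999, -0.048, -0.002]
ft_force: [-4.4, 0.3, 2.0]
grip_width: 0.0912
gripper_force: 2.1
```

```bash
python3 look.py .57 .075 -.08
```

```text
[0.5062 0.0664 0.0306] [ 0.     0.999 -0.048 -0.002] [-4.4  0.3  2. ] 7.4 0.09121691309123436
top [0.5951 0.0662] ang -0.159 rel -0.063 fence-frame x,y [-0.1132 -0.0174] face -0.0554 [0.072 0.139] None 562
side [0.5627 0.0626] ang 1.479 rel 1.575 fence-frame x,y [-0.1451 -0.0242] face -0.1454 [0.135 0.148] 0.06734073037400398 755
```

Emit:
play_rows(plan=[5, -0.5, 0, 0, 0, 0, 100, 5, -0.5, 0, 0, 0, 0, 100, 5, -0.5, 0, 0, 0, 0, 100, 5, -0.5, 0, 0, 0, 0, 100, 5, -0.5, 0, 0, 0, 0, 100, 5, -0.5, 0, 0, 0, 0, 100, 0, 0, 0, 0, 0, 0, 100, -25, 2.5, 0, 0, 0, 0, 100, -30, 3, 0, 0, 0, 0, 100, -30, 3, 0, 0, 0, 0, 100])

```text
clock: 8.5
ee_pos: [0.4549, 0.0723, 0.0317]
eef_rot: [-0.0, 0.999, -0.048, 0.003]
ft_force: [-0.4, 0.3, -0.4]
grip_width: 0.0913
gripper_force: 0.0
```

```bash
python3 look.py .61 .07 -.09 a3.png
```

```text
[0.4549 0.0723 0.0317] [-0.     0.999 -0.048  0.003] [-0.4  0.3 -0.4] 8.5 0.0913438938595702
top [0.6238 0.0536] ang 1.483 rel 1.579 fence-frame x,y [-0.0835 -0.0272] face -0.0839 [0.137 0.094] 0.00827787216864178 1333
side [0.6147 0.0662] ang -0.089 rel 0.007 fence-frame x,y [-0.0938 -0.0156] face -0.0358 [0.095 0.139] -0.03875175219402097 865
```

View pics/a3.png

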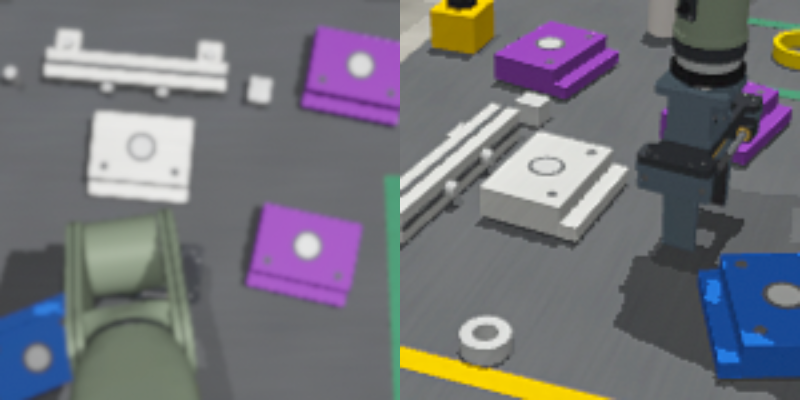

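The picture shows the block square to the fence, its face about 36 mm short of the pins, and roughly 16 mm right of the middle (limit 30 mm). I'll push it on.

Emit:
play_rows(plan=[30, -3, 0, 0, 0, 0, 100, 30, -3, 0, 0, 0, 0, 100, 20, -2, 0, 0, 0, 0, 100, 5, -0.4, 0, 0, 0, 0, 100, 5, -0.4, 0, 0, 0, 0, 100, 5, -0.4, 0, 0, 0, 0, 100, 5, -0.4, 0, 0, 0, 0, 100, 5, -0.4, 0, 0, 0, 0, 100, 5, -0.4, 0, 0, 0, 0, 100, 0, 0, 0, 0, 0, 0, 100])

```text
clock: 9.7
ee_pos: [0.5618, 0.0616, 0.0305]
eef_rot: [0.0, 0.999, -0.048, -0.001]
ft_force: [-4.8, 0.4, -0.1]
grip_width: 0.0911
gripper_force: 1.6
```

Emit:
play_rows(plan=[3, -0.3, 0, 0, 0, 0, 100, 3, -0.3, 0, 0, 0, 0, 100, 2, -0.2, 0, 0, 0, 0, 100, 0, 0, 0, 0, 0, 0, 100])

```text
clock: 10.1
ee_pos: [0.5712, 0.0608, 0.0307]
eef_rot: [0.0, 0.999, -0.048, -0.0]
ft_force: [-3.5, -0.3, -1.9]
grip_width: 0.0911
gripper_force: 1.4
```

```bash
python3 look.py .65 .065 -.09
```

```text
[0.5712 0.0608 0.0307] [ 0.     0.999 -0.048 -0.   ] [-3.5 -0.3 -1.9] 10.1 0.09109111387661067
top [0.6987 0.0587] ang -0.358 rel -0.262 fence-frame x,y [-0.0094 -0.015 ] face 0.0466 [0.098 0.159] 0.0169266856944488 737
side [0.6565 0.0731] ang -1.664 rel -1.568 fence-frame x,y [-0.0528 -0.0047] face -0.0526 [0.141 0.198] -0.05134847458018348 989
```

Emit:
play_rows(plan=[1, -0.1, 0, 0, 0, 0, 100, 1, -0.1, 0, 0, 0, 0, 100, 0, 0, 0, 0, 0, 0, 100])

```text
clock: 10.5
ee_pos: [0.5735, 0.0606, 0.0309]
eef_rot: [0.0, 0.999, -0.048, 0.0]
ft_force: [-4.0, 1.1, -1.5]
grip_width: 0.0914
gripper_force: 1.4
```

Emit:
play_rows(plan=[1, -0.1, 0, 0, 0, 0, 100, 1, -0.1, 0, 0, 0, 0, 100, 0, 0, 0, 0, 0, 0, 100])

```text
clock: 10.8
ee_pos: [0.5749, 0.0604, 0.0308]
eef_rot: [0.0, 0.999, -0.048, -0.001]
ft_force: [-5.0, -0.3, -1.9]
grip_width: 0.0906
gripper_force: 2.2
```

Emit:
play_rows(plan=[1, -0.1, 0, 0, 0, 0, 100, 1, -0.1, 0, 0, 0, 0, 100, 0, 0, 0, 0, 0, 0, 100])

```text
clock: 11.1
ee_pos: [0.575, 0.0604, 0.0307]
eef_rot: [0.0, 0.999, -0.048, -0.003]
ft_force: [-7.7, 1.5, 0.8]
grip_width: 0.0909
gripper_force: 4.1
```

```bash
python3 -c "
from rig import *
s=get_state();print(s['ft_force'],s['ee_pos'],s['torque'])"
```

```text
[-7.66928763  1.47992054  0.76369099] [0.57503026 0.06044965 0.03066625] [0.37738409 1.52977138 0.08356477]
```

Emit:
play_rows(plan=[1, -0.1, 0, 0, 0, 0, 100, 1, -0.1, 0, 0, 0, 0, 100, 1, -0.1, 0, 0, 0, 0, 100, 1, -0.1, 0, 0, 0, 0, 100, 0, 0, 0, 0, 0, 0, 100])

```text
clock: 11.6
ee_pos: [0.5753, 0.0604, 0.0307]
eef_rot: [0.0, 0.999, -0.048, -0.007]
ft_force: [-15.8, 3.0, 8.8]
grip_width: 0.0911
gripper_force: 8.3
```

Emit:
play_rows(plan=[2, -0.2, 0, 0, 0, 0, 100, 2, -0.2, 0, 0, 0, 0, 100, 0, 0, 0, 0, 0, 0, 100, -4, 0.4, 0, 0, 0, 0, 100, -6, 0.6, 0, 0, 0, 0, 100, -15, 1.5, 0, 0, 0, 0, 100, -30, 3, 0, 0, 0, 0, 100, -40, 4, 0, 0, 0, 0, 100, -40, 4, 0, 0, 0, 0, 100, 0, 0, 0, 0, 0, 0, 100])

```text
clock: 12.6
ee_pos: [0.4462, 0.0729, 0.0312]
eef_rot: [0.0, 0.999, -0.048, -0.001]
ft_force: [0.4, 0.1, -0.9]
grip_width: 0.0914
gripper_force: 0.0
```

```bash
sed -i 's/R=0.11)/R=0.11,xm=9)/; s/&(P\[:,2\]<.052)$/\&(P[:,2]<.052)\&(P[:,0]<.7125+.0965*P[:,1]-.0)/' h.py; python3 look.py .652 .063 -.09 a4.png
```

```text
[0.4462 0.0729 0.0312] [ 0.     0.999 -0.048 -0.001] [ 0.4  0.1 -0.9] 12.6 0.09141702334744886
top [0.6497 0.0617] ang -0.093 rel 0.003 fence-frame x,y [-0.0585 -0.0167] face -0.0005 [0.094 0.137] -0.046697839712502506 1313
side [0.6494 0.0632] ang -0.107 rel -0.011 fence-frame x,y [-0.0589 -0.0152] face -0.0009 [0.095 0.138] -0.04038026355490573 850
```

View pics/a4.png

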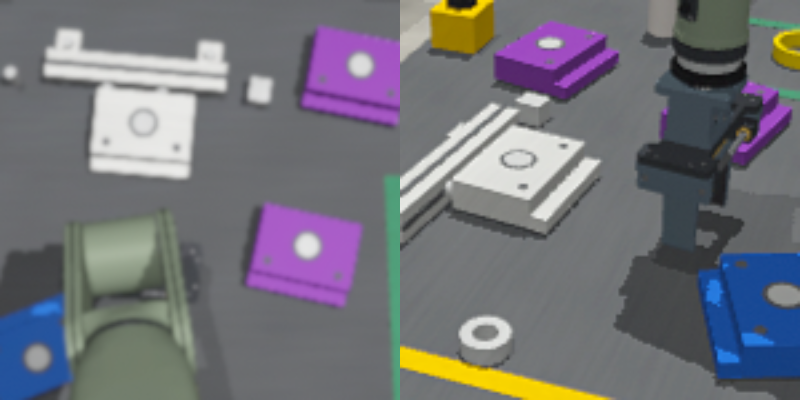

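The block sits flat on both pins: the face is about 1 mm from the pin plane, the angle is within 0.01 rad, and it is 16 mm off the middle. The hand is clear, so I'm handing the job in.

```bash
python3 -c "
from rig import *
print(job_done())"
```

```text
the job is handed in; nothing more can be done
None
```

I squared the block to the fence while it was about 36 mm short of the pins, pushed it flat against both, and handed the job in. By the cameras the face is within 1 mm of the pin plane, 0.01 rad of square and 16 mm off the middle. The hand is clear and I saw nothing else moved; the hand-in returned no verdict.

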